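# Hold frame moulding in the mitre board for sawing

### The arm

A 6-joint arm with a two-finger parallel gripper is mounted at the origin on the work surface. World frame = base frame: x ahead of the robot, y to its left, z up, the work surface at z = 0. Lengths are in m, angles in rad, forces in N, time in s.
With the tool pointing down it reaches from about 0.375 to 0.9 m from the base axis. Payload 3.1 kg.
Tool frame: the origin (TCP) lies at the very end of the fingers, on their centre line; the grasp point (between the pads) lies 19 mm behind it (grip_depth is the distance from the TCP to the grasp point, in m); z points along the fingers, y is the line along which they close (so a half turn about z gives the same grasp; the last joint's range is limited). The gripper opens to 85 mm and grips with 20 to 120 N. Pads are 22 mm wide; open, the fingers measure 114 mm over their backs; the gripper's body (76 mm by 85 mm) begins 54 mm behind the grasp point. The pads swing forward as they close: fully open they stand 13 mm farther back than shut.
Start: joints at [1.083, 0.527, 1.433, -0, 1.181, -0.178], TCP at [0.19, 0.595, 0.231] pointing down, gripper open.
Joint ranges: [-3.08, 3.08], [-0.75, 2.2], [0.22, 2.44], [-1.43, 4.57], [0, 2.65], [-2.85, 2.85]. Speed limits (rad/s): [2.79, 2.79, 3.14, 3.14, 3.14, 3.14].

### API

Orientations are given as a unit quaternion [x, y, z, w].
In Python, from station import * gives the robot as it stands.
- The arm moves only by the tool apply_moves, never from a script. Its argument "plan" is a list of rows, each a list of 7 numbers: the shift along the tool's x, y, z in m, then the turn, a rotation vector about the tool's x, y, z in rad, then the gripper command: -1 is fully open, 1 is shut, values between are in proportion. In form: [[dx, dy, dz, wx, wy, wz, jaw], ...]. A call has 1 to 8 rows; each row shifts and turns the commanded pose from where the row before left it, along the tool's axes as they then stand; what a row does not reach is not made up. A row lasts 1/8 s, in which the tool goes at most 62.5 mm and 10.7 degrees, less where a joint would pass 70% of its speed; a pose out of reach is approached as far as the arm can. A call is refused whole if a number of a shift passes 0.0625 or a number of a turn 0.188, either way. A call with a gripper value outside its range is refused whole. The fingers move at their own pace and stop on an object; "force" is the grip in N (left out, the last holds). Time passes only in rows, so rows that do not move let the fingers close. It gives the time, the measured TCP pose, the force, the opening and the grip force at its end, in the units of the state.
- sense(): the state, without advancing time (a new reading comes with each control period).
- snapshot(name): name is "side" or "top" or "wrist"; returns the picture (420x560x3 uint8, red, green, blue); there is no depth.
- calibration(name): a dict with "camera_matrix" (3x3 intrinsics, pixels), "R" (3x3) and "t" (3): a world point X has camera coordinates R X + t; the wrist camera has in their place "mount" (4x4, takes a point from camera to tool coordinates, whose origin is the TCP and whose axes are the flange's). Camera axes: x right, y down, z forward; pixel columns grow to the right and rows downward; lengths in m; the calibration is good to about 2 mm. A picture is of the moment at which its call begins: read the wrist's pose just before it. calibration takes no time and is no camera call.
- sign_off(): hands the job in; it is judged then, once.
The state is a dict: "t": time; "q": joint angles; "qd": joint speeds; "tau": joint torques, N m; "tcp_pos": TCP position; "tool_rot": TCP orientation; "force": force on the tool from outside, world axes, zero at the start; "ft_torque": the same for the moment, N m; "finger_gap": opening from 0.0 (shut) to 1.0 (fully open); "gripper_force": force on a finger pad.
Only numpy, scipy, OpenCV 4.12 (cv2) and the standard library are available. Lean on these libraries where they do the work, as an engineer would, in place of code of your own. Each camera call takes 0.05 s, during which the arm holds its last target. There are 200 camera calls.

### The job

Lay the dark frame moulding face up on the mitre board, its flat back tight against the wooden fence and its end butted against the red stop block. Then hold it there for the saw with one firm diagonal push of the fingers, pressing it down on the board and back against the fence at once, with the fingers on the stop-block side of the 45-degree saw cut. Finish while still pushing: do not let go, and leave the saw, glue bottle, paint tube and brush tin where they are.

Things in the scene. Friction and masses are not known exactly. Their poses are not given: they have to be found in the camera images.
- moulding_mid (a point): Centre of the loose moulding, half-way up (17 mm above its underside). Dark wooden strip, 260 mm long (own y), 42 mm wide (own x), z up, 100 to 200 g. Starts face up on the bench, right of the mitre board; gripped across its width. With its back to the fence and face up, its axes are parallel to the fence's.
- moulding_end (a point): Point on the moulding's +y end, on the line of its back face, 17 mm above its underside (21 mm in x, 130 mm in y and 0 in z from moulding_mid). Belongs at stop_corner.
- moulding_face (a point): Middle of the moulding's sloping face: half-way along its length, 4 mm towards the sight edge from moulding_mid and 7 mm above it (24 mm above the underside). The slope is 30 degrees from level, rising towards the back; axes as the moulding's.
- moulding: The moulding itself; origin under its centre on the underside, axes as moulding_mid. Upright flat back at +x, 34 mm high; the top is flat for 8 mm, then slopes straight down to the thin gilt sight edge at -x, 14 mm high. A rebate 7 mm wide, 8 mm high runs under the sight edge, leaving a lip 8 to 14 mm above the underside. Both ends are square.
- board: Pale waxed plywood bed of the mitre board, 170 (x) by 380 (y) by 18 mm thick, screwed to the bench. Origin at the centre of its underside, x towards the fence, y along it towards the stop block, z up; top 18 mm above the origin. The fence's working face is 40 mm from the origin in +x. Its top is waxed (friction about 0.35), yet takes up part of a push towards the fence.
- fence: Pale wooden fence fixed on the bed, 22 mm thick (x), 380 mm long (y), 40 mm high above the bed. Origin at the centre of its underside, on the bed's top; axes as the board's. Its working face looks to -x, 11 mm from the origin, and y runs along it. It does not move.
- stop: Red stop block, 45 (x) by 32 (y) by 36 mm high, fixed to the fence's front by a dark G-clamp standing 62 mm above the bed, its screw reaching 85 mm in -x from the block's centre. Origin at the centre of its underside on the bed's top; axes as the board's. Working face looks to -y, 16 mm from the origin. Its place along the fence varies; it does not move.
- stop_corner (a point): Where the stop block's working face meets the fence's working face, 17 mm above the bed; axes as the board's. With the moulding home, moulding_end is here and moulding_mid is 21 mm in -x and 130 mm in -y of it.
- saw_line (a point): Point on the bed where the black 45-degree saw cut passes under the sight edge of a moulding that lies against the fence (42 mm in front of the fence); axes as the board's. From here the cut runs to the fence in +x and -y. The stop-block side is +y. With the moulding home its middle is 5 to 65 mm on the stop-block side.
- tenon_saw: Tenon saw lying flat beyond the fence: brass-backed 250 mm blade along its +x, pale wooden handle at -x; origin under the heel of the blade. Leave alone.
- glue_bottle: White and yellow glue bottle with an orange cap, 56 mm diameter, 150 mm high, standing between robot and mitre board; origin under its centre. Leave alone.
- brush_washer: Steel brush-washer tin, 96 mm diameter, 140 mm high with its wire handle, standing to the left of the mitre board; origin under its centre. Leave alone.
- paint_tube: White paint tube with a red band and black cap, 135 mm long, 33 mm high, lying to the far right; origin under its middle. Leave alone.

How it is judged:
At the end, for the whole second after the job is handed in: Moulding flat, face up (0.03 rad), back on the fence and end at the stop within 3 mm, in line within 0.015 rad, at rest; fingers push it with over 5 N, it presses the fence with over 3 N and the board with over 5 N; fingers on the stop side of the saw cut (x of moulding_end in the frame of stop_corner between -0.003 and 0.003 m and y of moulding_end in the frame of stop_corner between -0.003 and 0.003 m and z of moulding_end in the frame of stop_corner below 0.003 m and angle between the y axis of moulding and the y axis of fence, either way round below 0.015 rad and angle between moulding's own z axis and vertical below 0.03 rad and contact force between moulding and fence above 3 N and contact force between moulding and board above 5 N and contact force between the fingers and moulding above 5 N and y of the grasp point in the frame of saw_line above 0 m and linear speed of moulding below 0.01 m/s); the arm keeps its last pose, push and grip.
It fails at once if a bystander (saw, glue bottle, brush tin, paint tube) is shifted by more than 25 mm (distance of any of tenon_saw, glue_bottle, brush_washer, paint_tube from where it was at the start of the episode above 0.025 m).
It also fails if it takes over 64 s, if anything falls off the work surface, if the arm or the gripper's body presses on something with over 40 N, if the wrist force passes 120 N, or if a joint passes its speed limit or range.

## Working session

There is one attempt and no reset: what is moved stays moved. The work goes in short steps, Python scripts to look and compute and a tool call to move; the robot and the scene stay as the last step left them, time stands still between calls to the robot, and variables do not carry over. Pictures are saved under pics/ and viewed, at most 10 in all, crops included, and the job is handed in when it is done.

Besides the shell and the picture viewer there is one more tool, called as a command line: name --pt "numbers of a row" for each row, then --argument value for the rest. apply_moves: Moves the arm, as the interface text tells. Its arguments: {"type":"object","properties":{"plan":{"type":"array"},"force":{"type":"number"}},"required":["plan"]}

```bash
mkdir -p pics; python3 - <<'E'
from station import *
import cv2,numpy as np
for n in ("top","side"):
    cv2.imwrite(f"pics/{n}0.png",snapshot(n)[:,:,::-1])
    c=calibration(n);print(n,c)
print(calibration("wrist"));s=sense();print(s)
E
```

```text
top {'camera_matrix': array([[445.08115183,   0.        , 274.71348595],
       [  0.        , 445.08115183, 221.37719229],
       [  0.        ,   0.        ,   1.        ]]), 'R': array([[-0.02587569, -0.99956628,  0.01406068],
       [-0.98083006,  0.02266815, -0.19354213],
       [ 0.19313946, -0.01879918, -0.9809912 ]]), 't': array([0.06558382, 0.55743572, 1.29141443])}
side {'camera_matrix': array([[427.80427106,   0.        , 284.22852685],
       [  0.        , 427.80427106, 207.65394281],
       [  0.        ,   0.        ,   1.        ]]), 'R': array([[ 0.99764761, -0.06848238,  0.00306879],
       [-0.03852141, -0.59708313, -0.80125392],
       [ 0.0567041 ,  0.79925084, -0.59831659]]), 't': array([-0.55240222,  0.10955862,  1.07160194])}
{'camera_matrix': array([[348.9472313 ,   0.        , 278.63284538],
       [  0.        , 348.9472313 , 206.99186945],
       [  0.        ,   0.        ,   1.        ]]), 'mount': array([[-9.81242506e-04, -9.58603992e-01, -2.84740978e-01,
         7.20911247e-02],
       [ 9.99999330e-01, -7.65524275e-04, -8.68885204e-04,
        -2.089
[... 158 characters left out ...]
       1.00000000e+00]])}
{'t': 0.1, 'q': array([ 1.08350742e+00,  5.28388393e-01,  1.43378303e+00,  2.78989864e-05,
        1.18139840e+00, -1.78476996e-01]), 'qd': array([-0.00172583, -0.00396291, -0.00401339, -0.00049296,  0.00058381,
        0.00069891]), 'tau': array([-2.17268780e-04, -4.43309212e+01, -1.78585660e+01, -2.46662630e-04,
        3.97230047e-03, -1.99040272e-05]), 'tcp_pos': array([0.18959769, 0.59487002, 0.23041932]), 'tool_rot': array([ 1.53798318e-01,  9.88101766e-01, -9.30099871e-04, -3.35230578e-04]), 'force': array([ 0.0547093 ,  0.02511409, -0.06083553]), 'ft_torque': array([0.027316  , 0.02320118, 0.05213181]), 'gripper_force': 0.0, 'finger_gap': 1.0030523300623329}
```

View pics/top0.png

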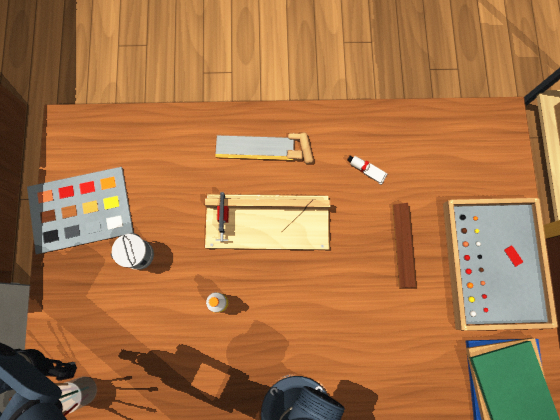

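View pics/side0.png

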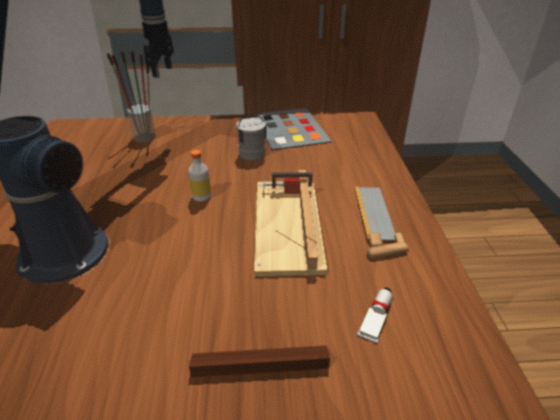

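The top view shows the board at about (206-330, 195-250), with the fence on its far side and the stop at (222,212). The moulding runs along world x, from (402,204) to (407,288). Next I'll enlarge both areas.

```bash
python3 - <<'E'
import cv2,numpy as np
im=cv2.imread("pics/top0.png")
a=cv2.resize(im[185:260,198:338],None,fx=5,fy=5,interpolation=cv2.INTER_CUBIC)
b=cv2.resize(im[196:296,385:425],None,fx=5.5,fy=5.5,interpolation=cv2.INTER_CUBIC)
cv2.imwrite("pics/a.png",a)
s=cv2.imread("pics/side0.png")[335:390,180:340]
s=cv2.resize(s,None,fx=3.5,fy=3.5,interpolation=cv2.INTER_CUBIC)
c=np.zeros((550,790,3),np.uint8);c[:,:220]=b;c[:s.shape[0],225:225+s.shape[1]]=s
cv2.imwrite("pics/b.png",c)
E
```

```text
(no output)
```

View pics/a.png

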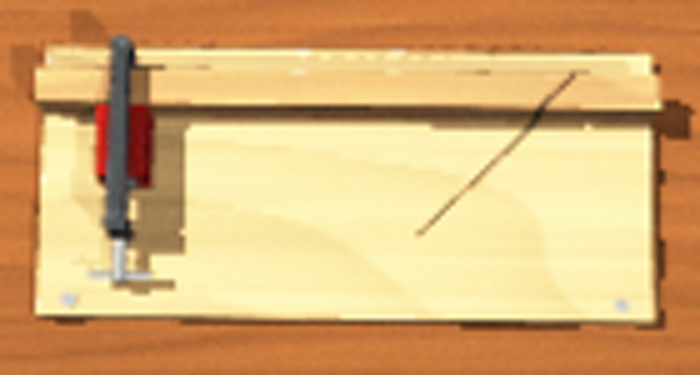

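View pics/b.png

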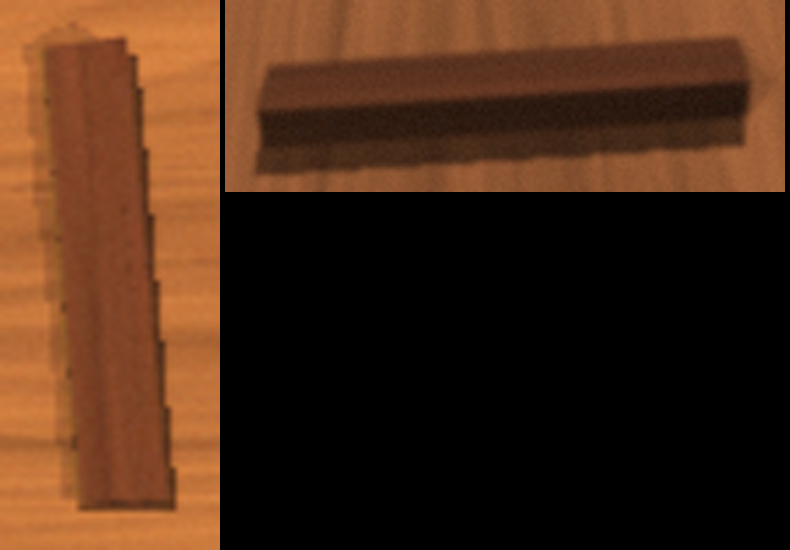

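The moulding's tall back faces −y (dark in the side view) and its gilt edge faces +y, so its own +y points to world +x. The place pose is therefore a +90° turn. Now I'll compute coarse positions.

```bash
cat > h.py <<'E'
from station import *
import numpy as np, cv2
from scipy.spatial.transform import Rotation as Ro
def cam(n):
    c=calibration(n);K=c["camera_matrix"]
    if n!="wrist": return K,c["R"],c["t"]
    s=sense();M=np.eye(4);M[:3,:3]=Ro.from_quat(s["tool_rot"]).as_matrix();M[:3,3]=s["tcp_pos"]
    W=np.linalg.inv(M@c["mount"]);return K,W[:3,:3],W[:3,3]
def px2w(C,uv,z):
    K,R,t=C;d=R.T@np.linalg.inv(K)@np.array([*uv,1.]);o=-R.T@t
    return o+d*(z-o[2])/d[2]
def w2px(C,X):
    K,R,t=C;p=K@(R@np.asarray(X)+t);return p[:2]/p[2]
def go(pos,R,cap=None):
    """shift in the tool axes and rotation vector from the measured pose"""
    s=sense();A=Ro.from_quat(s["tool_rot"]);B=Ro.from_matrix(R)
    print("shift(tool)",(A.inv().apply(np.array(pos)-s["tcp_pos"])).round(4),"turn",(A.inv()*B).as_rotvec().round(4))
E
python3 - <<'E'
from h import *
np.set_printoptions(precision=4,suppress=True)
T=cam("top");a=lambda x,y:(198+x/5,185+y/5);b=lambda x,y:(385+x/5.5,196+y/5.5)
for n,p,z in [("fenceL",a(36,103),.058),("fenceR",a(660,108),.058),("bedL",a(36,318),.018),("bedR",a(655,322),.018),("stop1",a(152,107),.054),("stop2",a(152,185),.054),("cut1",a(418,235),.018),("cut2",a(575,73),.058),
 ("mFarBack",b(125,38),.034),("mNearBack",b(172,500),.034),("mFarSight",b(46,47),.014),("mNearSight",b(78,500),.014)]: print(n,px2w(T,p,z))
go((0.55,-.3,.3),Ro.from_quat([.7071,.7071,0,0]).as_matrix())
print(Ro.from_quat(sense()["tool_rot"]).as_matrix())
print("glue",px2w(T,(216,302),.15),"tin",px2w(T,(130,250),.1))
E
```

```text
fenceL [0.6116 0.2612 0.058 ]
fenceR [ 0.6    -0.1172  0.058 ]
bedL [0.486  0.2662 0.018 ]
bedR [ 0.4744 -0.1133  0.018 ]
stop1 [0.6085 0.1914 0.054 ]
stop2 [0.5602 0.1917 0.054 ]
cut1 [0.532  0.0308 0.018 ]
cut2 [ 0.623  -0.0664  0.058 ]
mFarBack [ 0.6117 -0.3633  0.034 ]
mNearBack [ 0.353  -0.3672  0.034 ]
mFarSight [ 0.6121 -0.3239  0.014 ]
mNearSight [ 0.3551 -0.3217  0.014 ]
shift(tool) [-0.6153 -0.7431 -0.0684] turn [-0.0019  0.0009  1.262 ]
[[-0.9527  0.3039 -0.0009]
 [ 0.3039  0.9527 -0.0017]
 [ 0.0004 -0.0019 -1.    ]]
glue [0.3217 0.2181 0.15  ] tin [0.4758 0.4699 0.1   ]
```

apply_moves --pt "-0.045 -0.04 -0.0025 0 0 0 -1" --pt "-0.045 -0.04 -0.0025 0 0 0 -1" --pt "-0.045 -0.04 -0.0025 0 0 0 -1" --pt "-0.045 -0.04 -0.0025 0 0 0 -1" --pt "-0.045 -0.04 -0.0025 0 0 0 -1" --pt "-0.045 -0.04 -0.0025 0 0 0 -1" --pt "-0.045 -0.04 -0.0025 0 0 0 -1" --pt "-0.045 -0.04 -0.0025 0 0 0 -1"

```text
t: 1.1
tcp_pos: [0.4362, 0.1794, 0.2513]
tool_rot: [0.154, 0.988, 0.0, -0.0]
force: [0.7, 0.9, -0.8]
finger_gap: 0.999
gripper_force: 0.0
```

apply_moves --pt "-0.022 -0.054 0 0 0 0 -1" --pt "-0.022 -0.054 0 0 0 0 -1" --pt "-0.022 -0.054 0 0 0 0 -1" --pt "-0.022 -0.054 0 0 0 0 -1" --pt "-0.022 -0.054 0 0 0 0 -1" --pt "-0.022 -0.054 0 0 0 0 -1" --pt "-0.022 -0.054 0 0 0 0 -1" --pt "-0.022 -0.054 0 0 0 0 -1"

```text
t: 2.1
tcp_pos: [0.4717, -0.2857, 0.2509]
tool_rot: [0.154, 0.988, 0.0, -0.0]
force: [0.3, 0.8, 0.0]
finger_gap: 0.998
gripper_force: 0.0
```

apply_moves --pt "-0.02 -0.055 0 0 0 0.17 -1" --pt "0 0 0 0 0 0.18 -1" --pt "0 0 0 0 0 0.18 -1" --pt "0 0 0 0 0 0.18 -1" --pt "0 0 0 0 0 0.18 -1" --pt "0 0 0 0 0 0.18 -1" --pt "0 0 0 0 0 0.18 -1" --pt "0 0 0 0 0 0.18 -1"

```text
t: 3.1
tcp_pos: [0.4741, -0.3421, 0.2508]
tool_rot: [0.766, 0.643, -0.0, -0.001]
force: [-0.1, 0.8, -0.1]
finger_gap: 0.999
gripper_force: 0.0
```

apply_moves --pt "0 0 0 0 0 0.18 -1" --pt "0 0 0 0 0 0.18 -1" --pt "0 0 0 0 0 0.18 -1" --pt "0 0 0 0 0 0.18 -1" --pt "0 0 0 0 0 0.18 -1" --pt "0 0 0 0 0 0.18 -1" --pt "0 0 0 0 0 0.18 -1" --pt "0 0 0 0 0 0.143 -1"

```text
t: 4.1
tcp_pos: [0.4741, -0.3421, 0.2508]
tool_rot: [1.0, -0.003, -0.0, -0.0]
force: [-0.9, -0.9, -0.3]
finger_gap: 0.997
gripper_force: 0.0
```

```bash
python3 - <<'E'
from h import *
s=sense();C=cam("wrist");np.savez("w1.npz",K=C[0],R=C[1],t=C[2])
cv2.imwrite("pics/w1.png",snapshot("wrist")[:,:,::-1]);print(s["t"],s["q"],s["tcp_pos"],Ro.from_quat(s["tool_rot"]).as_matrix())
E
```

```text
4.1 [-8.16090896e-01  4.51442904e-01  1.51363623e+00 -4.38051837e-05
  1.17775911e+00  7.59836631e-01] [ 0.4740628  -0.34208581  0.25077813] [[ 9.99986530e-01 -5.11476185e-03 -8.82797687e-04]
 [-5.11398532e-03 -9.99986537e-01  8.79656024e-04]
 [-8.87285033e-04 -8.75129561e-04 -9.99999223e-01]]
```

View pics/w1.png

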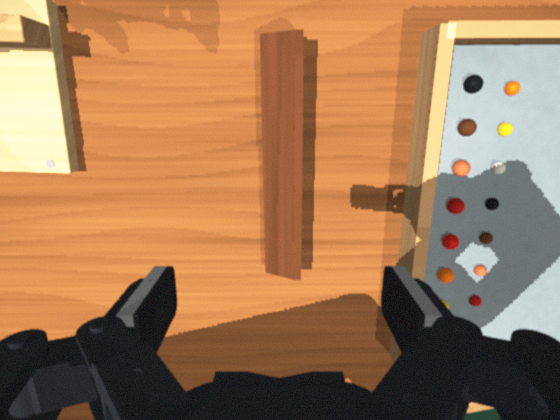

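The wrist view shows the back's top edge from (302,31) to (300,279) and the sight edge from (261,35) to (266,272).

```bash
python3 - <<'E'
from h import *
np.set_printoptions(precision=4,suppress=True)
C=cam("wrist")
P=[px2w(C,p,z) for p,z in [((302,31),.034),((300.5,279),.034),((261,35),.014),((266,272),.014)]]
for p in P: print(p)
b=P[0]-P[1];g=P[2]-P[3];print(np.hypot(*b[:2]),b[1]/b[0],g[1]/g[0], sum(P)/4)
E
```

```text
[ 0.6113 -0.3655  0.034 ]
[ 0.3535 -0.3663  0.034 ]
[ 0.6117 -0.3261  0.014 ]
[ 0.3525 -0.3261  0.014 ]
0.2578411073638411 0.0034740979980439402 -9.821704599940203e-05 [ 0.4823 -0.346   0.024 ]
```

apply_moves --pt "0.008 0.004 0.04 0 0 -0.007 -1" --pt "0 0 0.05 0 0 0 -1" --pt "0 0 0.05 0 0 0 -1" --pt "0 0 0.05 0 0 0 -1" --pt "0 0 0.04 0 0 0 -1" --pt "0 0 0.0185 0 0 0 -1" --pt "0 0 0 0 0 0 -1"

```text
t: 5.03
tcp_pos: [0.4819, -0.3459, 0.0018]
tool_rot: [1.0, 0.004, -0.001, -0.001]
force: [0.1, -0.3, -0.1]
finger_gap: 1.001
gripper_force: 0.0
```

apply_moves --pt "0 0 0 0 0 0 1" --pt "0 0 0 0 0 0 1" --pt "0 0 0 0 0 0 1" --pt "0 0 0 0 0 0 1" --pt "0 0 0 0 0 0 1" --pt "0 0 0 0 0 0 1" --pt "0 0 0 0 0 0 1" --pt "0 0 0 0 0 0 1" --force 50

```text
t: 6.02
tcp_pos: [0.4832, -0.3474, 0.0047]
tool_rot: [1.0, 0.003, 0.001, 0.001]
force: [-0.5, -0.4, 6.2]
finger_gap: 0.475
gripper_force: 51.3
```

apply_moves --pt "0 0 -0.02 0 0 0 1" --pt "0 0 -0.05 0 0 0 1" --pt "0 0 -0.05 0 0 0 1" --pt "0 0 0 0 0 -0.13 1" --pt "0 0 0 0 0 -0.14 1" --pt "0 0 0 0 0 -0.14 1" --pt "0 0 0 0 0 -0.14 1" --pt "0 0 0 0 0 -0.14 1"

```text
t: 7.02
tcp_pos: [0.4823, -0.3462, 0.1241]
tool_rot: [0.939, 0.344, 0.0, 0.0]
force: [-0.1, 0.7, -1.0]
finger_gap: 0.475
gripper_force: 50.9
```

apply_moves --pt "0 0 0 0 0 -0.14 1" --pt "0 0 0 0 0 -0.14 1" --pt "0 0 0 0 0 -0.14 1" --pt "0 0 0 0 0 -0.14 1" --pt "0 0 0 0 0 -0.14 1" --pt "0 0 0 0 0 -0.144 1" --pt "0 0 0 0 0 0 1"

```text
t: 7.9
tcp_pos: [0.4824, -0.3463, 0.1239]
tool_rot: [0.718, 0.696, 0.0, 0.0]
force: [-0.2, 0.1, -0.7]
finger_gap: 0.477
gripper_force: 50.9
```

```bash
python3 - <<'E'
from h import *
s=sense();print(s["tcp_pos"],s["finger_gap"],s["force"],s["q"])
y=np.array([.031,.9995,0]);x=np.array([.9995,-.031,0]);go((.5433,.0475,.12),np.c_[y,x,[0,0,-1]])
E
```

```text
[ 0.48236527 -0.3463101   0.12392726] 0.47691342061075076 [-0.21554956  0.08131435 -0.69751789] [-8.10711821e-01  6.24680965e-01  1.60708873e+00  2.54822693e-05
  9.08837336e-01 -7.79152905e-01]
shift(tool) [0.3955 0.0485 0.0037] turn [ 0.0007  0.0007 -0.0006]
```

apply_moves --pt "0.0494 0.006 0 0 0 0 1" --pt "0.0494 0.006 0 0 0 0 1" --pt "0.0494 0.006 0 0 0 0 1" --pt "0.0494 0.006 0 0 0 0 1" --pt "0.0494 0.006 0 0 0 0 1" --pt "0.0494 0.006 0 0 0 0 1" --pt "0.0494 0.006 0 0 0 0 1" --pt "0.0494 0.006 0 0 0 0 1"

```text
t: 8.9
tcp_pos: [0.5425, 0.0488, 0.1236]
tool_rot: [0.719, 0.695, 0.0, 0.0]
force: [0.8, -0.3, -1.1]
finger_gap: 0.478
gripper_force: 50.9
```

apply_moves --pt "0 0 0 0 0 0 1"

```text
t: 9.02
tcp_pos: [0.5422, 0.0505, 0.1235]
tool_rot: [0.717, 0.698, 0.0, 0.0]
force: [-0.1, -0.8, -0.3]
finger_gap: 0.477
gripper_force: 50.9
```

```bash
python3 - <<'E'
from h import *
s=sense();C=cam("wrist");np.savez("w2.npz",K=C[0],R=C[1],t=C[2])
cv2.imwrite("pics/w2.png",snapshot("wrist")[:,:,::-1]);print(s["t"],s["tcp_pos"],s["tool_rot"],s["force"])
E
```

```text
9.025 [0.5421895  0.05048775 0.12351716] [7.16568785e-01 6.97516251e-01 4.68626261e-04 1.90243558e-04] [-0.0981457  -0.75285974 -0.28614675]
```

View pics/w2.png

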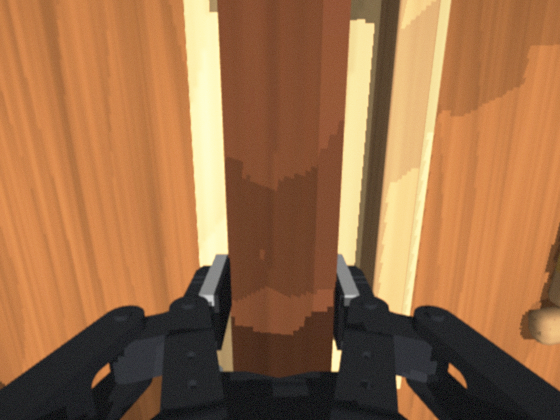

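The wrist view is filled by the held moulding. Its top back edge runs (350,20) to (339,250), and the fence's front top edge runs (399,40) to (378,250). The stop is hidden, so I'll check fence distance and parallelism.

```bash
python3 - <<'E'
from h import *
np.set_printoptions(precision=4,suppress=True)
C=cam("wrist");im=cv2.imread("pics/w2.png")
for r in (40,100,160,220): print(r,"".join(f"{int(v):4d}" for v in im[r,330:450:3].mean(1)))
for p,z in [((349,20),.153),((340,250),.153),((399,40),.058),((378,250),.058)]: print(px2w(C,p,z))
E
```

```text
40   96  93  98  96  98  97 125 206 207 213 215 214 215 215 209 104  82  68  65  66  67  72 126 188 189 187 186 184 179 178 182 182 180 177 178 177 208 209 210 123
100   93  97  97 100  92 143 215 219 218 216 217 217 216 110 101  72  65  65  67  68 104 185 188 189 191 187 184 185 183 183 184 183 184 206 210 214 155 129 127 124
160   84  84  83  85 146 219 220 218 217 214 214 154 106  75  64  70  62  72  93 183 188 194 192 190 182 186 186 185 184 183 183 216 228 217 144 141 136 132 142 144
220   85  80  85 165 219 220 218 215 211 207 102  89  64  67  67  70  84 180 204 215 213 210 206 207 206 208 207 202 208 215 229 146 148 140 134 133 130 140 153 148
[0.5656 0.1435 0.153 ]
[0.5645 0.0706 0.153 ]
[0.6111 0.1519 0.058 ]
[0.6061 0.0278 0.058 ]
```

apply_moves --pt "-0.004 0.012 0.03 0 0 0 1" --pt "0 0 0.03 0 0 0 1" --pt "0 0 0.02 0 0 0 1" --pt "0 0 0.01 0 0 0 1" --pt "0 0 0.005 0 0 0 1" --pt "0 0 0.003 0 0 0 1" --pt "0 0 0 0 0 0 1"

```text
t: 9.95
tcp_pos: [0.5544, 0.0427, 0.0253]
tool_rot: [0.718, 0.696, 0.0, 0.0]
force: [-0.6, -0.3, -1.4]
finger_gap: 0.48
gripper_force: 50.9
```

apply_moves --pt "0.007 0 0.001 0 0 0 1" --pt "0.006 0 0 0 0 0 1" --pt "0.002 0 0 0 0 0 1" --pt "0 0 0 0 0 0 1"

```text
t: 10.45
tcp_pos: [0.5545, 0.0582, 0.0239]
tool_rot: [0.717, 0.697, 0.0, 0.0]
force: [0.4, -0.2, -1.5]
finger_gap: 0.476
gripper_force: 50.9
```

apply_moves --pt "0.002 0 0 0 0 0 1" --pt "0 0 0 0 0 0 1"

```text
t: 10.7
tcp_pos: [0.5546, 0.0599, 0.0238]
tool_rot: [0.718, 0.696, -0.0, 0.0]
force: [0.7, 0.1, -0.5]
finger_gap: 0.473
gripper_force: 50.9
```

apply_moves --pt "0.001 0 0 0 0 0 1" --pt "0 0 0 0 0 0 1"

```text
t: 10.95
tcp_pos: [0.5546, 0.0608, 0.0238]
tool_rot: [0.718, 0.696, -0.0, -0.0]
force: [1.0, -0.7, -1.5]
finger_gap: 0.48
gripper_force: 50.9
```

apply_moves --pt "0.002 0 0 0 0 0 1" --pt "0 0 0 0 0 0 1"

```text
t: 11.2
tcp_pos: [0.5546, 0.063, 0.0238]
tool_rot: [0.718, 0.696, 0.0, -0.0]
force: [0.1, 0.3, -1.1]
finger_gap: 0.478
gripper_force: 50.9
```

apply_moves --pt "0.002 0 0 0 0 0 1" --pt "0 0 0 0 0 0 1"

```text
t: 11.45
tcp_pos: [0.5548, 0.0645, 0.0238]
tool_rot: [0.718, 0.697, -0.0, 0.0]
force: [0.3, -2.1, -1.1]
finger_gap: 0.478
gripper_force: 50.9
```

apply_moves --pt "0.002 0 0.001 0 0 0 1" --pt "0 0 0 0 0 0 1"

```text
t: 11.7
tcp_pos: [0.555, 0.0645, 0.0232]
tool_rot: [0.717, 0.697, -0.001, 0.001]
force: [-1.3, -11.6, 2.8]
finger_gap: 0.477
gripper_force: 50.7
```

Firm contact with the stop and the bed. Now I'll ease off, release with a part opening, and rise.

apply_moves --pt "-0.0015 0 0 0 0 0 1" --pt "0 0 0 0 0 0 -0.35" --pt "0 0 0 0 0 0 -0.35" --pt "0 0 0 0 0 0 -0.35" --pt "0 0 0 0 0 0 -0.35" --pt "0 0 -0.02 0 0 0 -0.35" --pt "0 0 -0.05 0 0 0 -0.35" --pt "0 0 -0.05 0 0 0 -0.35"

```text
t: 12.7
tcp_pos: [0.5543, 0.0655, 0.1436]
tool_rot: [0.718, 0.696, -0.0, -0.001]
force: [0.3, 0.3, 0.4]
finger_gap: 0.677
gripper_force: 0.0
```

apply_moves --pt "0 -0.05 -0.02 0 0 0 1" --pt "0 -0.05 0 0 0 0 1" --pt "0 0 0 0 0 0 1" --pt "0 0 0 0 0 0 1" --pt "0 0 0 0 0 0 1" --pt "0 0 0 0 0 0 1"

```text
t: 13.45
tcp_pos: [0.4559, 0.0682, 0.1626]
tool_rot: [0.718, 0.696, 0.0, 0.0]
force: [-0.2, 0.4, 0.3]
finger_gap: -0.001
gripper_force: 0.0
```

```bash
python3 - <<'E'
from h import *
s=sense();C=cam("wrist");np.savez("w3.npz",K=C[0],R=C[1],t=C[2])
cv2.imwrite("pics/w3.png",snapshot("wrist")[:,:,::-1]);print(s["t"],s["tcp_pos"],s["finger_gap"],s["force"],s["q"])
E
```

```text
13.45 [0.45592001 0.0682005  0.16262819] -0.0005687571733190645 [-0.24233286  0.35438708  0.2818856 ] [-9.47103851e-02  4.20864222e-01  1.90511275e+00  4.94667470e-05
  8.14971906e-01 -6.46136743e-02]
```

View pics/w3.png

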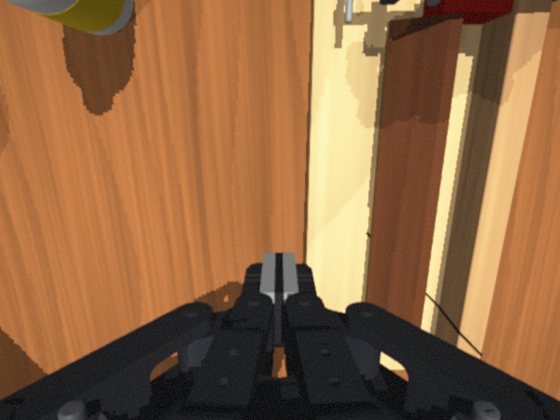

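The moulding sits flat with its end at the red stop. Its back is still about 27 mm short of the fence: back edge near (440,200), fence foot near (465,200). The saw cut shows at (369,235) and (427,293) to (480,355).

```bash
python3 - <<'E'
from h import *
np.set_printoptions(precision=4,suppress=True)
C=cam("wrist")
for n,p,z in [("cut",(369,235),.018),("cut",(427,293),.018),("cut",(480,355),.018),("sight",(382,100),.032),("sight",(367,270),.032),("backtop",(460,40),.052),("backtop",(427,290),.052),("fencetop",(508,40),.058),("fencetop",(465,300),.058),("endtop",(440,22),.045)]: print(n,px2w(C,p,z))
E
```

```text
cut [0.5342 0.0265 0.018 ]
cut [ 0.5905 -0.0328  0.018 ]
cut [ 0.6489 -0.1034  0.018 ]
sight [0.5356 0.1402 0.032 ]
sight [ 0.5302 -0.0003  0.032 ]
backtop [0.5797 0.1767 0.052 ]
backtop [ 0.5746 -0.0096  0.052 ]
fencetop [0.608  0.1749 0.058 ]
fencetop [ 0.6032 -0.0161  0.058 ]
endtop [0.5683 0.1893 0.045 ]
```

apply_moves --pt "0 0.035 0.04 0 0 0 1" --pt "0 0 0.05 0 0 0 1" --pt "0 0 0.035 0 0 0 1" --pt "0 0 0.014 0 0 0 1" --pt "0 0.015 0 0 0 0 1" --pt "0 0.006 0 0 0 0 1" --pt "0 0 0 0 0 0 1"

```text
t: 14.38
tcp_pos: [0.513, 0.0665, 0.0253]
tool_rot: [0.718, 0.696, 0.001, 0.002]
force: [-0.1, 0.2, -0.2]
finger_gap: -0.0
gripper_force: 0.0
```

apply_moves --pt "0 0.004 0 0 0 0 1" --pt "0 0.004 0 0 0 0 1" --pt "0 0.004 0 0 0 0 1" --pt "0 0.004 0 0 0 0 1" --pt "0 0.004 0 0 0 0 1" --pt "0 0.004 0 0 0 0 1" --pt "0 0 0 0 0 0 1"

```text
t: 15.25
tcp_pos: [0.5355, 0.0659, 0.0238]
tool_rot: [0.718, 0.696, 0.0, 0.0]
force: [0.4, -0.1, -0.7]
finger_gap: 0.001
gripper_force: 0.0
```

apply_moves --pt "0 0.004 0 0 0 0 1" --pt "0 0.003 0 0 0 0 1" --pt "0 0 0 0 0 0 1"

```text
t: 15.62
tcp_pos: [0.5423, 0.0657, 0.0238]
tool_rot: [0.718, 0.696, 0.0, 0.0]
force: [-0.7, -0.0, -0.5]
finger_gap: -0.001
gripper_force: 0.0
```

apply_moves --pt "0 0.002 0 0 0 0 1" --pt "0 0 0 0 0 0 1"

```text
t: 15.88
tcp_pos: [0.5439, 0.0657, 0.0238]
tool_rot: [0.718, 0.696, 0.0, 0.0]
force: [-0.5, 0.4, 0.4]
finger_gap: -0.001
gripper_force: 0.0
```

apply_moves --pt "0 0.003 0 0 0 0 1" --pt "0 0 0 0 0 0 1"

```text
t: 16.12
tcp_pos: [0.5472, 0.0655, 0.0239]
tool_rot: [0.718, 0.696, 0.0, 0.0]
force: [-0.2, -0.4, -0.4]
finger_gap: 0.001
gripper_force: 0.0
```

apply_moves --pt "0 0.003 0 0 0 0 1" --pt "0 0 0 0 0 0 1"

```text
t: 16.38
tcp_pos: [0.5502, 0.0654, 0.0239]
tool_rot: [0.718, 0.696, 0.0, 0.0]
force: [-0.4, -0.5, -0.3]
finger_gap: -0.0
gripper_force: 0.0
```

apply_moves --pt "0 0.002 0 0 0 0 1" --pt "0 0 0 0 0 0 1"

```text
t: 16.62
tcp_pos: [0.5517, 0.0655, 0.0238]
tool_rot: [0.718, 0.696, -0.0, -0.0]
force: [-0.8, -0.4, 0.4]
finger_gap: 0.001
gripper_force: 0.3
```

apply_moves --pt "0 0.002 0 0 0 0 1" --pt "0 0 0 0 0 0 1"

```text
t: 16.88
tcp_pos: [0.5519, 0.0655, 0.0237]
tool_rot: [0.718, 0.697, -0.001, -0.001]
force: [-3.9, -1.1, 2.3]
finger_gap: -0.001
gripper_force: 2.9
```

apply_moves --pt "0 0.002 0 0 0 0 1" --pt "0 0 0 0 0 0 1"

```text
t: 17.12
tcp_pos: [0.552, 0.0655, 0.0237]
tool_rot: [0.718, 0.697, -0.003, -0.003]
force: [-8.4, -1.3, 6.4]
finger_gap: -0.003
gripper_force: 4.9
```

The moulding stopped solid against the fence. Now I'll back off, rise and tilt the tool square to the slope.

apply_moves --pt "0 -0.008 0 0 0 0 1" --pt "0 -0.012 0 0 0 0 1" --pt "0 0 -0.04 0 0 0 1" --pt "0 0 -0.03 -0.13 0 0 1" --pt "0 0 0 -0.13 0 0 1" --pt "0 0 0 -0.13 0 0 1" --pt "0 0 0 -0.13 0 0 1" --pt "0 0 0 0 0 0 1"

```text
t: 18.12
tcp_pos: [0.5431, 0.074, 0.1039]
tool_rot: [0.699, 0.678, 0.158, 0.162]
force: [-0.2, 0.2, -0.3]
finger_gap: -0.003
gripper_force: 0.0
```

```bash
python3 - <<'E'
from h import *
np.set_printoptions(precision=4,suppress=True)
C=cam("wrist");cv2.imwrite("pics/w4.png",snapshot("wrist")[:,:,::-1]);cv2.imwrite("pics/top4.png",cv2.resize(snapshot("top")[180:260,198:338,::-1],None,fx=5,fy=5,interpolation=cv2.INTER_CUBIC))
s=sense();print(s["t"],s["tcp_pos"],s["q"],s["force"])
R=Ro.from_quat(s["tool_rot"]).as_matrix();print(R)
go(np.array([.578,.062,.042])-.015*R[:,2],R)
E
```

```text
18.225 [0.5444 0.0737 0.104 ] [-0.082   0.5716  2.0696  0.4866  0.0503 -0.5335] [-0.4304  0.2862  0.5615]
[[ 0.029   0.8972  0.4406]
 [ 0.9996 -0.0262 -0.0126]
 [ 0.0002  0.4408 -0.8976]]
shift(tool) [-0.0107  0.0031  0.0556] turn [-0.  0. -0.]
```

View pics/w4.png

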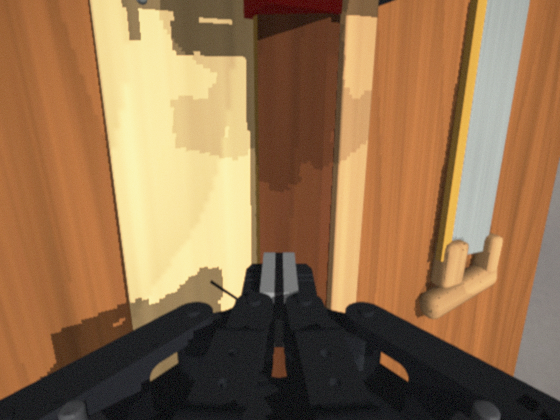

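The moulding sits tight against the fence and the stop. Joint 5 is near its limit (singular), so I'll reduce the tilt before pressing.

apply_moves --pt "0 0 0 0.13 0 0 1" --pt "0 0 0 0.12 0 0 1" --pt "0 0 0 0 0 0 1"

```text
t: 18.6
tcp_pos: [0.5491, 0.0796, 0.1044]
tool_rot: [0.708, 0.693, 0.099, 0.087]
force: [-0.3, 0.0, 0.5]
finger_gap: 0.0
gripper_force: 0.0
```

```bash
python3 - <<'E'
from h import *
np.set_printoptions(precision=4,suppress=True)
s=sense();print(s["t"],s["tcp_pos"],s["q"],s["force"])
R=Ro.from_quat(s["tool_rot"]).as_matrix();print(R)
go(np.array([.570,.062,.052]),R)
print("push dir 45 in tool:",R.T@np.array([.707,-.02,-.707]))
E
```

```text
18.6 [0.5491 0.0796 0.1044] [-0.0759  0.5661  1.9178  0.0877  0.3965 -0.1312] [-0.3318  0.0453  0.5048]
[[ 0.0186  0.9651  0.2612]
 [ 0.9996 -0.0231  0.014 ]
 [ 0.0196  0.2609 -0.9652]]
shift(tool) [-0.0182  0.0069  0.0557] turn [-0.  0. -0.]
push dir 45 in tool: [-0.0207  0.4983  0.8668]
```

apply_moves --pt "-0.016 0.006 0.02 0 0 0 1" --pt "0 0 0.02 0 0 0 1" --pt "0 0 0 0 0 0 1" --pt "0 0 0 0 0 0 1"

```text
t: 19.1
tcp_pos: [0.56, 0.0651, 0.0656]
tool_rot: [0.709, 0.694, 0.097, 0.084]
force: [0.4, 0.8, -0.3]
finger_gap: -0.003
gripper_force: 0.0
```

```bash
python3 - <<'E'
from h import *
np.set_printoptions(precision=4,suppress=True)
s=sense();print(s["t"],s["tcp_pos"],s["q"],s["force"])
R=Ro.from_quat(s["tool_rot"]).as_matrix();print(R)
go(np.array([.570,.062,.050]),R)
E
```

```text
19.1 [0.56   0.0651 0.0656] [-0.1052  0.6495  1.9102  0.1306  0.3305 -0.2018] [ 0.411   0.8458 -0.2603]
[[ 0.0189  0.967   0.2541]
 [ 0.9996 -0.0236  0.0157]
 [ 0.0212  0.2537 -0.967 ]]
shift(tool) [-0.0032  0.0058  0.0176] turn [-0. -0.  0.]
```

Good tracking now. Next I'll descend until contact, then push diagonally.

apply_moves --pt "-0.002 0.004 0.008 0 0 0 1" --pt "0 0.002 0.005 0 0 0 1" --pt "0 0 0.002 0 0 0 1" --pt "0 0 0 0 0 0 1"

```text
t: 19.6
tcp_pos: [0.5702, 0.0632, 0.0524]
tool_rot: [0.709, 0.694, 0.097, 0.084]
force: [0.2, -0.4, 0.0]
finger_gap: 0.001
gripper_force: 0.0
```

apply_moves --pt "0 0.001 0.002 0 0 0 1" --pt "0 0 0 0 0 0 1"

```text
t: 19.85
tcp_pos: [0.5719, 0.0632, 0.0509]
tool_rot: [0.709, 0.694, 0.097, 0.084]
force: [-0.1, 0.3, 0.1]
finger_gap: -0.001
gripper_force: 0.0
```

apply_moves --pt "0 0.001 0.002 0 0 0 1" --pt "0 0 0 0 0 0 1"

```text
t: 20.1
tcp_pos: [0.5734, 0.0631, 0.0491]
tool_rot: [0.709, 0.694, 0.097, 0.084]
force: [-0.9, 0.4, 0.7]
finger_gap: -0.003
gripper_force: 0.0
```

apply_moves --pt "0 0.001 0.003 0 0 0 1" --pt "0 0 0 0 0 0 1"

```text
t: 20.35
tcp_pos: [0.5751, 0.0632, 0.0464]
tool_rot: [0.709, 0.694, 0.097, 0.084]
force: [0.1, -0.2, 0.5]
finger_gap: -0.004
gripper_force: 0.0
```

apply_moves --pt "0 0.001 0.002 0 0 0 1" --pt "0 0 0 0 0 0 1"

```text
t: 20.6
tcp_pos: [0.5766, 0.0632, 0.0448]
tool_rot: [0.709, 0.694, 0.097, 0.084]
force: [-0.1, -0.0, 0.0]
finger_gap: 0.001
gripper_force: 0.0
```

apply_moves --pt "0 0.001 0.002 0 0 0 1" --pt "0 0 0 0 0 0 1"

```text
t: 20.85
tcp_pos: [0.5781, 0.0632, 0.0431]
tool_rot: [0.709, 0.694, 0.097, 0.084]
force: [0.6, -0.1, 0.3]
finger_gap: 0.001
gripper_force: 0.0
```

apply_moves --pt "0 0 0.002 0 0 0 1" --pt "0 0 0 0 0 0 1"

```text
t: 21.1
tcp_pos: [0.5785, 0.0632, 0.0423]
tool_rot: [0.709, 0.694, 0.098, 0.085]
force: [-3.2, -0.8, 8.2]
finger_gap: 0.001
gripper_force: 4.3
```

apply_moves --pt "0 0 0.002 0 0 0 1" --pt "0 0 0 0 0 0 1"

```text
t: 21.35
tcp_pos: [0.5787, 0.0632, 0.042]
tool_rot: [0.709, 0.694, 0.098, 0.085]
force: [-8.0, -1.6, 21.0]
finger_gap: -0.001
gripper_force: 11.3
```

apply_moves --pt "0 0 0.002 0 0 0 1" --pt "0 0 0 0 0 0 1"

```text
t: 21.6
tcp_pos: [0.5789, 0.0632, 0.0418]
tool_rot: [0.708, 0.694, 0.098, 0.085]
force: [-14.6, -1.5, 35.3]
finger_gap: 0.002
gripper_force: 18.7
```

apply_moves --pt "0 0.002 -0.001 0 0 0 1" --pt "0 0 0 0 0 0 1"

```text
t: 21.85
tcp_pos: [0.5788, 0.0633, 0.0419]
tool_rot: [0.709, 0.694, 0.097, 0.084]
force: [-13.4, -1.8, 29.2]
finger_gap: 0.0
gripper_force: 16.1
```

apply_moves --pt "0 0.002 -0.0005 0 0 0 1" --pt "0 0 0 0 0 0 1"

```text
t: 22.1
tcp_pos: [0.5789, 0.0633, 0.0419]
tool_rot: [0.709, 0.694, 0.096, 0.082]
force: [-15.0, -3.7, 27.5]
finger_gap: -0.003
gripper_force: 15.3
```

apply_moves --pt "0 0.003 0 0 0 0 1" --pt "0 0 0 0 0 0 1"

```text
t: 22.35
tcp_pos: [0.579, 0.0634, 0.042]
tool_rot: [0.709, 0.694, 0.094, 0.08]
force: [-19.0, -4.4, 28.4]
finger_gap: 0.004
gripper_force: 16.9
```

apply_moves --pt "0 0.002 0 0 0 0 1" --pt "0 0 0 0 0 0 1" --pt "0 0 0 0 0 0 1"

```text
t: 22.72
tcp_pos: [0.5791, 0.0634, 0.042]
tool_rot: [0.709, 0.695, 0.093, 0.078]
force: [-20.7, -6.8, 29.2]
finger_gap: -0.004
gripper_force: 18.0
```

```bash
python3 - <<'E'
from h import *
w=snapshot("wrist")[:,:,::-1][0:200,150:420];t=snapshot("top")[:,:,::-1][185:260,198:338]
a=cv2.resize(w,(540,400));b=cv2.resize(t,(360,193),interpolation=cv2.INTER_CUBIC)
c=np.zeros((600,540,3),np.uint8);c[:400]=a;c[402:595,:360]=b;cv2.imwrite("pics/w5.png",c)
s=sense();print(s["t"],s["tcp_pos"],s["force"],s["qd"])
E
```

```text
22.825 [0.57915058 0.06336992 0.0419887 ] [-19.56328064  -6.12375892  29.82398078] [-0.00025417 -0.00092256  0.00081563  0.00079354 -0.0020729  -0.00101879]
```

View pics/w5.png

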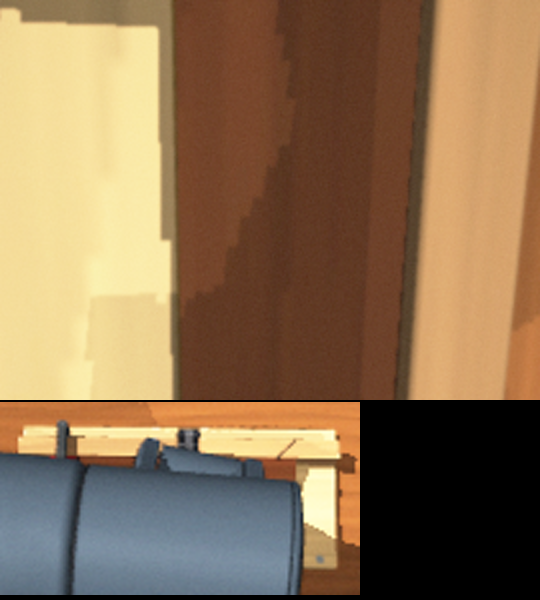

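The push is firm, and the wrist crop shows no gap along the fence. The stop end is out of view here, so I'll compare the two earlier wrist pictures there.

```bash
python3 - <<'E'
import cv2,numpy as np
a=cv2.imread("pics/w3.png")[0:50,375:475];b=cv2.imread("pics/w4.png")[0:50,245:345]
f=lambda i:cv2.resize(i,(590,295),interpolation=cv2.INTER_NEAREST)
cv2.imwrite("pics/e.png",np.vstack([f(a),np.zeros((6,590,3),np.uint8),f(b)]))
E
```

```text
(no output)
```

View pics/e.png

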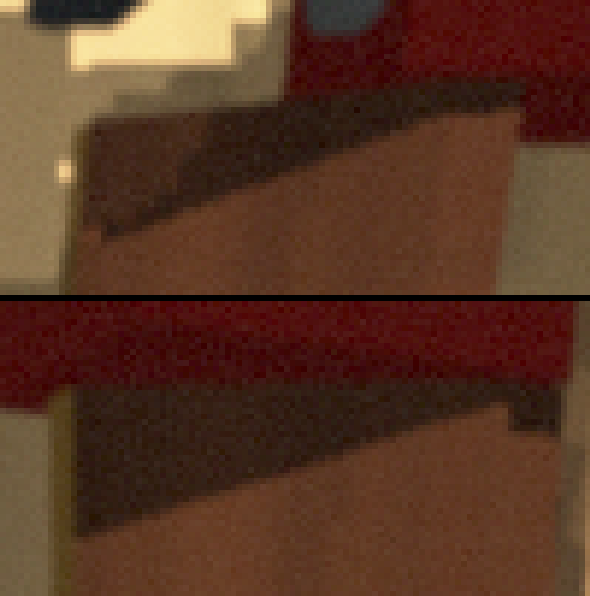

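In the lower crop, the stop's foot on the bed is at row 18 (column 250). The moulding's end is at row 14.7 at the sight edge (column 258) and about row 13.5 at the back top (column 339).

```bash
python3 - <<'E'
from h import *
np.set_printoptions(precision=4,suppress=True)
c=calibration("wrist");M=np.eye(4);M[:3,:3]=[[.029,.8972,.4406],[.9996,-.0262,-.0126],[.0002,.4408,-.8976]];M[:3,3]=[.5444,.0737,.104]
W=np.linalg.inv(M@c["mount"]);C=(c["camera_matrix"],W[:3,:3],W[:3,3])
for n,p,z in [("foot",(250,18.3),.018),("sight end",(258,14.7),.032),("back end",(339,13.7),.052),("back",(339,150),.052),("fence",(343,14),.058)]: print(n,px2w(C,p,z))
w=np.load("w3.npz");D=(w["K"],w["R"],w["t"])
for n,p,z in [("foot",(470,24),.018),("backend",(463,14),.052),("sight",(390,21),.032)]: print(n,px2w(D,p,z))
E
```

```text
foot [0.5716 0.1934 0.018 ]
sight end [0.5708 0.1925 0.032 ]
back end [0.6115 0.1918 0.052 ]
back [0.6137 0.1157 0.052 ]
fence [0.6099 0.1904 0.058 ]
foot [0.6026 0.1923 0.018 ]
backend [0.5802 0.1922 0.052 ]
sight [0.5388 0.1935 0.032 ]
```

The gap at the stop is at most about 1 mm, and the push is steady. Handing in.

```bash
python3 - <<'E'
from h import *
s=sense();print(s["t"],s["tcp_pos"],s["force"]);print(sign_off())
E
```

```text
22.825 [0.57915058 0.06336992 0.0419887 ] [-19.56328064  -6.12375892  29.82398078]
the job is handed in; nothing more can be done
None
```

I handed the job in at 22.8 s, no verdict returned: the moulding lies face up against the fence, its end within about 1 mm of the stop by the images, and the fingers still push it with about 30 N down and 20 N toward the fence, about 65 mm to the stop side of the saw cut.

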